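Sort the board cases by weight

ROBOT

A 6-joint arm with a two-finger parallel gripper is mounted at the origin on the work surface. World frame = base frame: x ahead of the robot, y to its left, z up, the work surface at z = 0. Lengths are in mm, angles in rad, forces in N, time in s.
With the tool pointing down it reaches from about 275 to 750 mm from the base axis. Payload 10.2 kg.
Tool frame: the origin (TCP) lies on the centre line of the jaws, within the pads' length; the fingertips stand 17 mm ahead of it and the grasp point (between the pads) lies 2 mm behind it; z points along the fingers, y is the line along which they close (so a half turn about z gives the same grasp; the last joint's range is limited). The gripper opens to 85 mm and grips with 20 to 120 N. Pads are 22 mm wide; open, the fingers measure 114 mm over their backs; the gripper's body (76 mm by 85 mm) begins 54 mm behind the grasp point. The pads swing forward as they close: fully open they stand 13 mm farther back than shut.
Start: joints at [-1.509, 0.313, 1.498, -0, 1.331, -0.223], TCP at [147.494, -503.862, 248.294] pointing down, gripper open.
Joint ranges: [-2.94, 2.94], [-0.97, 2.17], [0.19, 2.56], [-1.23, 4.37], [0.02, 3.11], [-2.88, 2.88]. Speed limits (rad/s): [2.39, 2.39, 3.01, 3.14, 3.14, 3.14].

INTERFACE

Orientations are given as a unit quaternion [w, x, y, z].
In Python, from rig import ctrl gives the robot as it stands. The module is installed in compiled form; this text tells all that it offers.
- The arm moves only by the shell command python3 -m jog 'ROWS' [FORCE]. ROWS is JSON, a list of rows, each an object with "delta_pos": the shift along the world's x, y, z in mm, a list of three; "angular": the turn, a rotation vector about the world's x, y, z in rad, a list of three; "fingers": the opening, from 0 (shut) to 1 (fully open). In form: [{"delta_pos": [tx, ty, tz], "angular": [rx, ry, rz], "fingers": fingers}, ...]. A call has 1 to 10 rows; each row is the pose to reach, as a shift and turn from the pose commanded when the call began; what a row does not reach only later rows make up. A row lasts 1/8 s, in which the tool goes at most 62.5 mm and 10.7 degrees, less where a joint would pass 70% of its speed; a pose out of reach is approached as far as the arm can. A call with a gripper value outside its range is refused whole. The fingers move at their own pace and stop on an object; FORCE is the grip in N (left out, the last holds). Time passes only in rows, so rows that repeat a pose let the fingers close. It gives the time, the measured TCP pose, the force, the opening and the grip force at its end, in the units of the state.
- ctrl.sense(): the state, without advancing time (a new reading comes with each control period).
- ctrl.capture(name): name is "scene" or "side" or "wrist"; returns a dict with "pixels" (420x560x3 uint8, blue, green, red), "fx", "fy", "cx", "cy" (pixels), "R" (3x3) and "t" (3): a world point X has camera coordinates R X + t. Camera axes: x right, y down, z forward; pixel columns grow to the right and rows downward; lengths in mm; the calibration is good to about 2 mm. The wrist camera is an equidistant fisheye: a pixel r from the principal point sees the ray r / f radians off the axis. A picture is of the moment at which its call begins. There is no depth.
- ctrl.finish_job(): hands the job in; it is judged then, once.
The state is a dict: "time_s": time; "joints": joint angles; "dq": joint speeds; "tau": joint torques, N m; "eef_pos": TCP position; "ee_rot": TCP orientation; "force": force on the tool from outside, world axes, zero at the start; "wrist_torque": the same for the moment, N m; "grip_width": opening from 0.0 (shut) to 1.0 (fully open); "grip_force": force on a finger pad.
Only numpy, scipy, OpenCV 4.12 (cv2) and the standard library are available. Lean on these libraries where they do the work, as an engineer would, in place of code of your own. Each camera call takes 0.05 s, during which the arm holds its last target. There are 200 camera calls.

TASK

Three board cases that look the same lean in the sloping rack: one is full, one is part-filled and one is empty, and only their weight tells which. Feel their weight, then stand the full case upright in the yellow tray and the empty case upright in the blue tray, and leave or put back the part-filled one seated in any bay of the rack. Do not drop or tip over a case, and leave the other things on the bench where they are.

Things in the scene. Friction and masses are not known exactly. Their poses are not given: they have to be found in the camera images.
- rack: fixed aluminium rack of three bays along its y, sloping 35 degrees towards the robot. Origin: on the bench under the middle bay, x away from the robot, z up. Along the slope: back rest 80 high on the robot's side, touching the case; lip 12 high on the other side, 6 clear of the case; white dividers 12 thick, 34 high, 6 clear of each end of a case
- rack_bay0 (a point): centre of the right bay's floor (rack x 0, y -135, z 40 mm), where the origin of a seated case lies; axes as the rack's. Cases go in and out along (-sin 35, 0, cos 35) of the rack's axes
- rack_bay1 (a point): centre of the middle bay's floor (rack x 0, y 0, z 40 mm), where the origin of a seated case lies; axes as the rack's. Cases go in and out along (-sin 35, 0, cos 35) of the rack's axes
- rack_bay2 (a point): centre of the left bay's floor (rack x 0, y 135, z 40 mm), where the origin of a seated case lies; axes as the rack's. Cases go in and out along (-sin 35, 0, cos 35) of the rack's axes
- case_a: closed black case, one of three alike: body 44 (own x) x 110 (own y) x 100 (own z) plus a full-length orange grip rib on top, 20 (x) x 104 (y), z 100 to 142. Origin: centre of its underside. At the start it leans in a rack bay, own z tilted 35 degrees from vertical towards the robot. One of the three weighs about 0.8 kg (full), one 0.5 (part-filled), one 0.23 (empty), in any order
- case_a_grip (a point): grip point of case_a: inside its orange rib, on the case's z axis, 122 mm above its underside and 20 mm under the rib's top; pinch the rib across its 20 mm thickness (case x)
- case_b: closed black case, one of three alike: body 44 (own x) x 110 (own y) x 100 (own z) plus a full-length orange grip rib on top, 20 (x) x 104 (y), z 100 to 142. Origin: centre of its underside. At the start it leans in a rack bay, own z tilted 35 degrees from vertical towards the robot. One of the three weighs about 0.8 kg (full), one 0.5 (part-filled), one 0.23 (empty), in any order
- case_b_grip (a point): grip point of case_b: inside its orange rib, on the case's z axis, 122 mm above its underside and 20 mm under the rib's top; pinch the rib across its 20 mm thickness (case x)
- case_c: closed black case, one of three alike: body 44 (own x) x 110 (own y) x 100 (own z) plus a full-length orange grip rib on top, 20 (x) x 104 (y), z 100 to 142. Origin: centre of its underside. At the start it leans in a rack bay, own z tilted 35 degrees from vertical towards the robot. One of the three weighs about 0.8 kg (full), one 0.5 (part-filled), one 0.23 (empty), in any order
- case_c_grip (a point): grip point of case_c: inside its orange rib, on the case's z axis, 122 mm above its underside and 20 mm under the rib's top; pinch the rib across its 20 mm thickness (case x)
- tray_yellow: fixed yellow open tray, for the full case: 84 (x) x 154 (y) x 35 high outside, walls and floor 4 thick, so 76 x 146 inside. Origin: centre of its underside, z up. A case stands upright in it with its 110 mm length along the tray's y
- tray_blue: fixed blue open tray, for the empty case: 84 (x) x 154 (y) x 35 high outside, walls and floor 4 thick, so 76 x 146 inside. Origin: centre of its underside, z up. A case stands upright in it with its 110 mm length along the tray's y
- mouse: bystander: black computer mouse, 100 x 58 x 26. Origin: centre of its underside
- keypad: bystander: black numeric keypad, 120 x 85 x 18. Origin: centre of its underside
- tape: bystander: roll of yellow tape lying flat, 90 across, 24 high. Origin: centre of its underside
- screwdriver: bystander: screwdriver lying on the bench; origin at its middle underneath
- flask: bystander: green drinking flask, 64 across, 180 high. Origin: centre of its underside
- reel: bystander: white component reel lying flat, 120 across, 12 high. Origin: centre of its underside
Things that resemble listed ones, but are neither listed nor needed, are in the scene too. Leave any red look-alike of the case_a alone.

How it is judged (in metres and radians):
At the end, for the whole second after the job is handed in: Full case (rests with over 5.9 N) in the yellow tray, empty case (under 3.7 N) in the blue: each upright within 8 degrees, on the tray's floor. Part-filled case in a rack bay: on its floor within 12 mm, leaning 29 to 41 degrees, square within 7 degrees. All at rest (((x of case_a in the frame of tray_yellow between -0.042 and 0.042 m and y of case_a in the frame of tray_yellow between -0.077 and 0.077 m and z of case_a in the frame of tray_yellow below 0.015 m and angle between case_a's own z axis and vertical below 0.15 rad and linear speed of case_a below 0.05 m/s and contact force between case_a and tray_yellow above 5.9 N) or (x of case_b in the frame of tray_yellow between -0.042 and 0.042 m and y of case_b in the frame of tray_yellow between -0.077 and 0.077 m and z of case_b in the frame of tray_yellow below 0.015 m and angle between case_b's own z axis and vertical below 0.15 rad and linear speed of case_b below 0.05 m/s and contact force between case_b and tray_yellow above 5.9 N) or (x of case_c in the frame of tray_yellow between -0.042 and 0.042 m and y of case_c in the frame of tray_yellow between -0.077 and 0.077 m and z of case_c in the frame of tray_yellow below 0.015 m and angle between case_c's own z axis and vertical below 0.15 rad and linear speed of case_c below 0.05 m/s and contact force between case_c and tray_yellow above 5.9 N)) and ((x of case_a in the frame of tray_blue between -0.042 and 0.042 m and y of case_a in the frame of tray_blue between -0.077 and 0.077 m and z of case_a in the frame of tray_blue below 0.015 m and angle between case_a's own z axis and vertical below 0.15 rad and linear speed of case_a below 0.05 m/s and contact force between case_a and tray_blue between 0.5 and 3.7 N) or (x of case_b in the frame of tray_blue between -0.042 and 0.042 m and y of case_b in the frame of tray_blue between -0.077 and 0.077 m and z of case_b in the frame of tray_blue below 0.015 m and angle between case_b's own z axis and vertical below 0.15 rad and linear speed of case_b below 0.05 m/s and contact force between case_b and tray_blue between 0.5 and 3.7 N) or (x of case_c in the frame of tray_blue between -0.042 and 0.042 m and y of case_c in the frame of tray_blue between -0.077 and 0.077 m and z of case_c in the frame of tray_blue below 0.015 m and angle between case_c's own z axis and vertical below 0.15 rad and linear speed of case_c below 0.05 m/s and contact force between case_c and tray_blue between 0.5 and 3.7 N)) and ((x of case_a in the frame of rack between -0.02 and 0.02 m and y of case_a in the frame of rack between -0.16 and 0.16 m and z of case_a in the frame of rack between 0.028 and 0.052 m and angle between case_a's own z axis and vertical between 0.5 and 0.72 rad and angle between the y axis of case_a and the y axis of rack, either way round below 0.12 rad and linear speed of case_a below 0.05 m/s and contact force between case_a and rack above 1 N) or (x of case_b in the frame of rack between -0.02 and 0.02 m and y of case_b in the frame of rack between -0.16 and 0.16 m and z of case_b in the frame of rack between 0.028 and 0.052 m and angle between case_b's own z axis and vertical between 0.5 and 0.72 rad and angle between the y axis of case_b and the y axis of rack, either way round below 0.12 rad and linear speed of case_b below 0.05 m/s and contact force between case_b and rack above 1 N) or (x of case_c in the frame of rack between -0.02 and 0.02 m and y of case_c in the frame of rack between -0.16 and 0.16 m and z of case_c in the frame of rack between 0.028 and 0.052 m and angle between case_c's own z axis and vertical between 0.5 and 0.72 rad and angle between the y axis of case_c and the y axis of rack, either way round below 0.12 rad and linear speed of case_c below 0.05 m/s and contact force between case_c and rack above 1 N))); the robot touches nothing.
It fails at once if a thing on the bench that is not part of the job is moved more than 25 mm (distance of any of mouse, keypad, tape, screwdriver, flask, reel from where it was at the start of the episode above 0.025 m).
It fails at once if a case is tipped over (more than 70 degrees from upright) (angle between any of case_a, case_b, case_c's own z axis and vertical above 1.22 rad).
It fails at once if a case is dropped or thrown (faster than 0.8 m/s with no finger on it) ((linear speed of case_a above 0.8 m/s and contact force between case_a and the fingers below 0.1 N) or (linear speed of case_b above 0.8 m/s and contact force between case_b and the fingers below 0.1 N) or (linear speed of case_c above 0.8 m/s and contact force between case_c and the fingers below 0.1 N)).
It also fails if it takes over 72 s, if anything falls off the work surface, if the arm or the gripper's body presses on something with over 40 N, if the wrist force passes 120 N, or if a joint passes its speed limit or range.

## Working session

There is one attempt and no reset: what is moved stays moved. The work goes in short steps, Python scripts to look and compute and a shell command to move; the robot and the scene stay as the last step left them, time stands still between calls to the robot, and variables do not carry over. Pictures are saved under pics/ and viewed, at most 13 in all, crops included, and the job is handed in when it is done.

```bash
mkdir -p pics; python3 - <<'E'
from rig import ctrl
import cv2,numpy as np
for n in("scene","side"):
    c=ctrl.capture(n); cv2.imwrite(f"pics/{n}0.png",c["pixels"])
    R=np.array(c["R"]);print(n,c["fx"],c["fy"],c["cx"],c["cy"],(-R.T@np.array(c["t"])).round(0),R[2].round(2))
print(ctrl.sense())
E
```

```text
scene 431.83604568145546 431.83604568145546 271.2428347543642 206.59614957433106 [1616. -602.  893.] [-0.73  0.4  -0.55]
side 381.45883920388735 381.45883920388735 275.9792450522981 208.0798237397887 [ 51. 598. 842.] [ 0.46 -0.56 -0.69]
{'time_s': 0.1, 'joints': array([-1.50941674e+00,  3.13396159e-01,  1.49834549e+00,  1.78287660e-05,
        1.33104712e+00, -2.23396592e-01]), 'dq': array([-0.00075408, -0.00283181, -0.00241901, -0.00066223,  0.0007141 ,
        0.00054846]), 'tau': array([ 3.39839593e-03, -4.12890458e+01, -2.60145539e+01, -1.89213661e-04,
        2.94560225e-03,  2.77411971e-05]), 'eef_pos': array([ 147.47547963, -503.63721084,  247.79710549]), 'ee_rot': array([-5.95392863e-04,  9.89880056e-01,  1.41905312e-01,  5.70242968e-05]), 'force': array([-1.03556356,  0.55044787,  0.04704556]), 'wrist_torque': array([-0.01010272, -0.01981597, -0.01113349]), 'grip_force': 0.0, 'grip_width': 1.0018531804952693}
```

View pics/scene0.png

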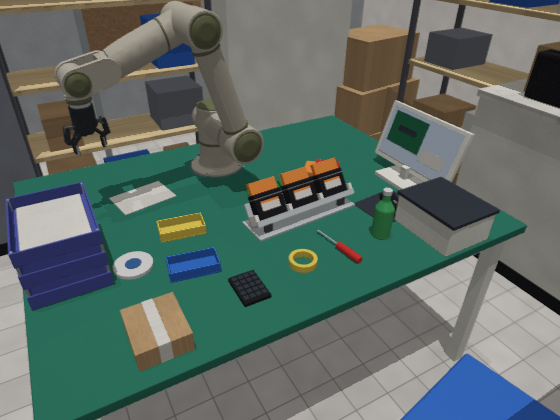

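View pics/side0.png

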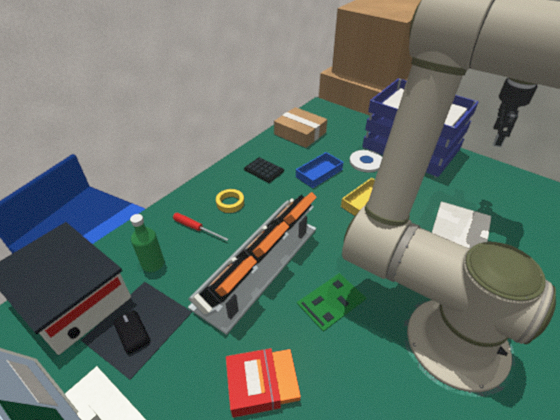

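Candidates for a case: three orange-ribbed black cases in the rack, at scene (265,187), (297,178) and (327,169), against the red look-alike lying behind the rack at scene (318,165), side (265,380). I choose the three in the rack. The trays are yellow at (181,227) and blue at (193,265). The navy stack at the left is not a tray of the job.

```bash
python3 - <<'E'
import cv2,numpy as np
a=cv2.imread("pics/scene0.png")[140:290,140:380]; b=cv2.imread("pics/side0.png")[145:335,180:400]
A=cv2.resize(a,None,fx=3.3,fy=3.3,interpolation=3);B=cv2.resize(b,None,fx=3.1,fy=3.1,interpolation=3)
cv2.imwrite("pics/ca.png",A);cv2.imwrite("pics/cb.png",B)
for n in("scene0","side0"):
    im=cv2.imread(f"pics/{n}.png");h=cv2.cvtColor(im,cv2.COLOR_BGR2HSV)
    for nm,lo,hi in(("or",(5,150,120),(17,255,255)),("yel",(20,120,80),(32,255,255)),("blu",(105,150,60),(118,255,255))):
        m=cv2.inRange(h,lo,hi)
        for c in cv2.findContours(m,0,2)[0]:
            if cv2.contourArea(c)>120:
                r=cv2.minAreaRect(c);print(n,nm,cv2.contourArea(c),cv2.boxPoints(r).round(1).tolist())
E
```

```text
scene0 or 298.5 [[246.3000030517578, 183.8000030517578], [273.3999938964844, 175.5], [276.8999938964844, 187.0], [249.89999389648438, 195.3000030517578]]
scene0 or 608.5 [[278.20001220703125, 170.3000030517578], [333.0, 152.60000610351562], [337.70001220703125, 167.3000030517578], [282.8999938964844, 184.89999389648438]]
scene0 yel 525.0 [[289.0, 249.0], [317.0, 249.0], [317.0, 272.0], [289.0, 272.0]]
scene0 yel 941.5 [[156.1999969482422, 220.8000030517578], [202.3000030517578, 211.5], [206.60000610351562, 232.89999389648438], [160.39999389648438, 242.10000610351562]]
scene0 blu 5279.5 [[401.0, 354.0], [559.0, 354.0], [559.0, 419.0], [401.0, 419.0]]
scene0 blu 1250.0 [[164.89999389648438, 256.70001220703125], [215.89999389648438, 245.6999969482422], [221.39999389648438, 271.20001220703125], [170.39999389648438, 282.1000061035156]]
scene0 blu 146.0 [[103.30000305175781, 157.6999969482422], [147.39999389648438, 148.89999389648438], [148.3000030517578, 153.3000030517578], [104.19999694824219, 162.1999969482422]]
scene0 blu 571.0 [[150.10000610351562, 48.400001525878906], [191.1000061035
[... 400 characters left out ...]
9999389648438, 251.1999969482422], [281.8999938964844, 219.0], [289.5, 226.10000610351562], [259.5, 258.29998779296875]]
side0 or 297.0 [[283.0, 218.0], [310.0, 191.0], [316.5, 197.5], [289.5, 224.5]]
side0 yel 500.0 [[216.0, 189.0], [243.0, 189.0], [243.0, 212.0], [216.0, 212.0]]
side0 yel 571.0 [[337.5, 202.5], [367.0, 173.0], [381.5, 187.5], [352.0, 217.0]]
side0 blu 6889.5 [[-16.0, 211.3000030517578], [97.69999694824219, 137.60000610351562], [144.3000030517578, 209.39999389648438], [30.5, 283.1000061035156]]
side0 blu 905.5 [[292.70001220703125, 170.60000610351562], [332.70001220703125, 146.60000610351562], [345.3999938964844, 167.60000610351562], [305.3999938964844, 191.60000610351562]]
```

View pics/ca.png

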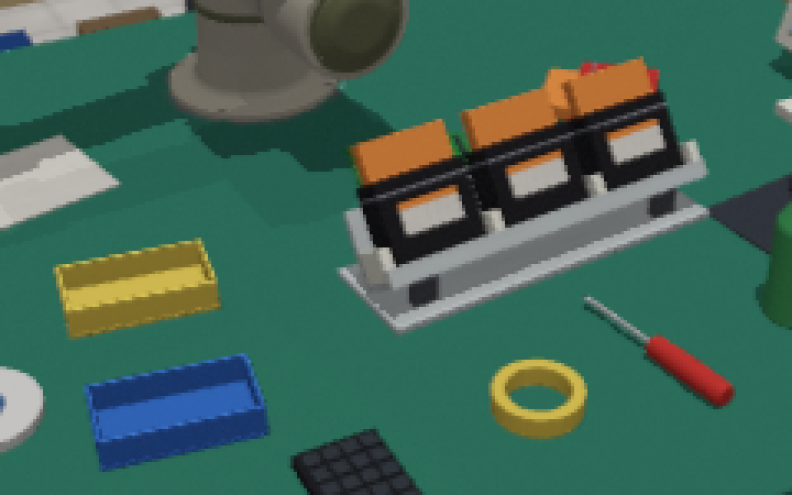

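View pics/cb.png

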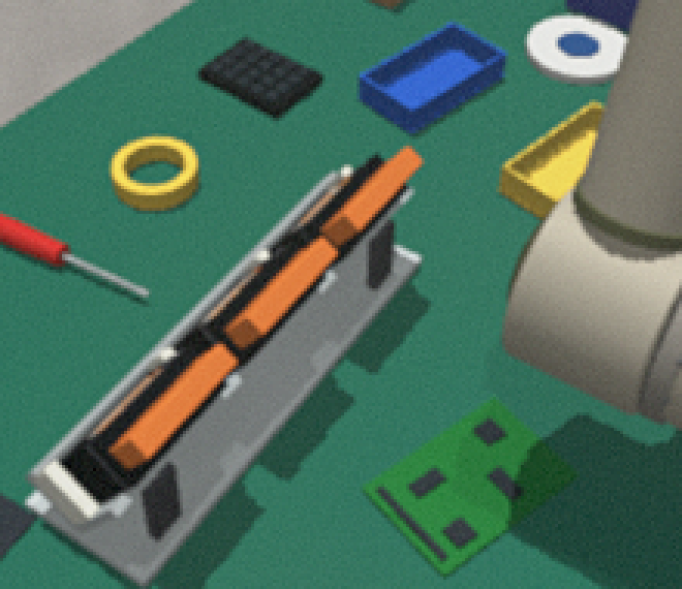

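```bash
cat > h.py <<'E'
import numpy as np
def ray(c,u,v):
    R=np.array(c["R"]);o=-R.T@np.array(c["t"]);return o,R.T@np.array([(u-c["cx"])/c["fx"],(v-c["cy"])/c["fy"],1])
def onz(c,u,v,z):
    o,d=ray(c,u,v);return o+d*(z-o[2])/d[2]
E
python3 - <<'E'
from rig import ctrl
from h import *
s=ctrl.capture("scene");d=ctrl.capture("side")
A=lambda u,v:(140+u/3.3,140+v/3.3)
B=lambda u,v:(180+u/3.1,145+v/3.1)
f=lambda c,P,z:[onz(c,*p,z) for p in P]
def show(n,L):
    e=L[1]-L[0];print(n,[l.round(0)[:2].tolist() for l in L],"len",np.linalg.norm(e).round(1),"yaw",np.degrees(np.arctan2(-e[0],e[1])).round(1),"mid",((L[0]+L[1])/2).round(1)[:2])
for i,P in enumerate([[A(352,147),A(443,122)],[A(465,110),A(553,90)],[A(568,82),A(648,58)]]):show(f"bay{i} scene",f(s,P,162.1))
for i,P in enumerate([[B(413,149),B(321,222)],[B(325,238),B(228,322)],[B(222,345),B(110,437)]]):show(f"bay{i} side",f(d,P,162.1))
for n,P,Q in(("yel",[A(55,267),A(203,240)],[A(70,336),A(218,304)]),("blu",[A(87,386),A(249,355)],[A(102,468),A(268,434)])):
    a=f(s,P,35);b=f(s,Q,0);show(n+" far",a);show(n+" near",b);print(" ctr",(sum(a)+sum(b))[:2]/4)
# rack base plate edges at z=0, scene near edge; side
show("base scene",f(s,[A(400,330),A(708,213)],0))
show("yel side far-x edge",f(d,[B(598,103),B(500,172)],35))
show("blu side far-y/x+",f(d,[B(455,27),B(362,80)],35)); show("blu side x-",f(d,[B(505,62),B(412,110)],35))
E
```

```text
bay0 scene [[479.0, -77.0], [477.0, 30.0]] len 106.4 yaw 1.1 mid [477.8 -23.5]
bay1 scene [[465.0, 63.0], [471.0, 170.0]] len 106.9 yaw -3.1 mid [467.9 116.2]
bay2 scene [[463.0, 194.0], [456.0, 306.0]] len 112.2 yaw 3.3 mid [459.5 250.1]
bay0 side [[465.0, -67.0], [473.0, 54.0]] len 121.3 yaw -3.5 mid [469.1  -6.4]
bay1 side [[459.0, 67.0], [462.0, 182.0]] len 115.3 yaw -1.5 mid [460.4 124.3]
bay2 side [[451.0, 201.0], [457.0, 311.0]] len 109.4 yaw -3.5 mid [454. 256.]
yel far [[359.0, -366.0], [384.0, -212.0]] len 156.2 yaw -9.3 mid [ 371.6 -289.4]
yel near [[435.0, -378.0], [454.0, -225.0]] len 153.5 yaw -7.4 mid [ 444.5 -301.5]
 ctr [ 408.05305985 -295.44815391]
blu far [[562.0, -394.0], [591.0, -244.0]] len 153.1 yaw -10.6 mid [ 576.5 -319. ]
blu near [[638.0, -408.0], [666.0, -258.0]] len 152.4 yaw -10.8 mid [ 651.8 -333. ]
 ctr [ 614.15110954 -326.02699609]
base scene [[584.0, -78.0], [555.0, 337.0]] len 415.4 yaw 3.9 mid [569.5 129.6]
yel side far-x edge [[429.0, -377.0], [453.0, -217.0]] len 161.9 yaw -8.7 mid [ 441.2 -296.6]
blu side far-y/x+ [[628.0, -400.0], [653.0, -252.0]] len 150.0 yaw -9.8 mid [ 640.7 -326. ]
blu side x- [[546.0, -378.0], [580.0, -243.0]] len 138.8 yaw -14.0 mid [ 563.2 -310.4]
```

Crop A shows the three orange ribs with their far top edges at crop y≈147/110/82, and the yellow and blue trays. Crop B shows the ribs' top faces. The two views differ by about 8 mm, so I move to an overhead pose to refine with the wrist camera.

```bash
python3 -m jog '[{"delta_pos":[60,100,40],"angular":[0,0,0.18],"fingers":1},{"delta_pos":[110,180,80],"angular":[0,0,0.36],"fingers":1},{"delta_pos":[150,260,100],"angular":[0,0,0.54],"fingers":1},{"delta_pos":[190,320,110],"angular":[0,0,0.72],"fingers":1},{"delta_pos":[220,370,120],"angular":[0,0,0.9],"fingers":1},{"delta_pos":[240,400,120],"angular":[0,0,1.08],"fingers":1},{"delta_pos":[253,404,120],"angular":[0,0,1.22],"fingers":1},{"delta_pos":[253,404,120],"angular":[0,0,1.353],"fingers":1},{"delta_pos":[253,404,120],"angular":[0,0,1.353],"fingers":1},{"delta_pos":[253,404,120],"angular":[0,0,1.353],"fingers":1}]' 60
python3 - <<'E'
from rig import ctrl
import cv2,numpy as np
c=ctrl.capture("wrist"); cv2.imwrite("pics/w1.png",cv2.resize(c["pixels"],(800,600),interpolation=3))
R=np.array(c["R"]);print(c["fx"],c["cx"],c["cy"],(-R.T@np.array(c["t"])).round(0),R.round(2).tolist())
E
```

```text
time_s: 1.45
eef_pos: [400.3, -100.1, 368.0]
ee_rot: [-0.0, 0.683, 0.73, -0.0]
force: [-0.6, -0.8, 0.9]
grip_width: 1.001
grip_force: 0.0
325.19226210127806 283.23869736055246 210.39313401078815 [396. -32. 494.] [[1.0, 0.07, -0.0], [0.06, -0.96, 0.27], [0.02, -0.27, -0.96]]
```

View pics/w1.png

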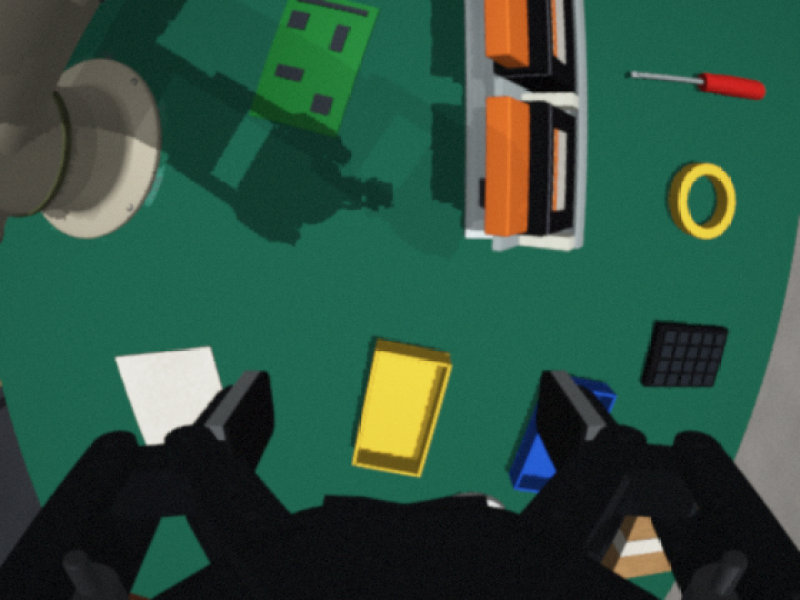

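The wrist view shows bay 0's rib at (487–530, 97–235), the whole yellow tray at (353–451, 338–476), and the blue tray partly behind a finger at (511–615, 378–492).

```bash
cat >> h.py <<'E'
def wray(c,u,v):
    R=np.array(c["R"]);o=-R.T@np.array(c["t"]);a=np.array([u-c["cx"],v-c["cy"]])/c["fx"];r=np.linalg.norm(a)
    return o,R.T@np.array([*(a/r*np.sin(r)),np.cos(r)])
def wz(c,u,v,z):
    o,d=wray(c,u,v);return o+d*(z-o[2])/d[2]
def show(n,L):
    e=L[1]-L[0];print(n,[l.round(0)[:2].tolist() for l in L],"len",np.linalg.norm(e).round(1),"yaw",np.degrees(np.arctan2(-e[0],e[1])).round(1),"mid",((L[0]+L[1])/2).round(1)[:2])
E
python3 - <<'E'
from rig import ctrl
from h import *
import cv2
c=ctrl.capture("wrist");k=.7
f=lambda P,z:[wz(c,u*k,v*k,z) for u,v in P]
show("rib0 near-top",f([(486,234),(487,97)],150.6))
show("rib0 base-far",f([(528,236),(531,98)],127.7))
L=f([(353,465),(376,338),(451,353),(420,476)],35)
show("yel x-",L[:2]);show("yel x+",[L[3],L[2]]);print(sum(L)/4)
show("blu right",f([(615,388),(572,378)],35));print(f([(511,486)],35))
show("base end",f([(465,237),(582,249)],0))
h=cv2.cvtColor(c["pixels"],cv2.COLOR_BGR2HSV)
for lo,hi in(((5,150,120),(17,255,255)),((20,120,80),(32,255,255))):
  for q in cv2.findContours(cv2.inRange(h,lo,hi),0,2)[0]:
    if cv2.contourArea(q)>300:print(cv2.contourArea(q),(cv2.approxPolyDP(q,3,True)[:,0]/k).round(0).tolist())
E
```

```text
rib0 near-top [[459.0, -73.0], [452.0, 30.0]] len 103.1 yaw 4.1 mid [455.4 -21.1]
rib0 base-far [[498.0, -74.0], [491.0, 38.0]] len 112.4 yaw 3.7 mid [494.7 -17.8]
yel x- [[355.0, -369.0], [376.0, -203.0]] len 167.2 yaw -7.2 mid [ 365.5 -286.4]
yel x+ [[437.0, -380.0], [457.0, -215.0]] len 165.7 yaw -7.0 mid [ 446.6 -297.6]
[ 406.04382631 -291.98133977   35.        ]
blu right [[659.0, -251.0], [600.0, -239.0]] len 60.5 yaw 78.6 mid [ 629.3 -245.4]
[array([ 552.52702509, -392.9948561 ,   35.        ])]
base end [[464.0, -95.0], [600.0, -97.0]] len 135.6 yaw -90.7 mid [532. -96.]
2707.5 [[491.0, 96.0], [486.0, 109.0], [486.0, 231.0], [507.0, 234.0], [526.0, 229.0], [529.0, 110.0], [524.0, 101.0]]
1147.0 [[484.0, 0.0], [486.0, 53.0], [509.0, 54.0], [527.0, 64.0], [526.0, 0.0]]
4581.5 [[379.0, 339.0], [353.0, 463.0], [420.0, 474.0], [451.0, 364.0], [449.0, 354.0]]
1884.5 [[693.0, 163.0], [673.0, 180.0], [670.0, 207.0], [683.0, 229.0], [710.0, 237.0], [727.0, 226.0], [734.0, 191.0], [719.0, 166.0]]
```

```bash
python3 -m jog '[{"delta_pos":[10,30,-40],"angular":[0.01,-0.15,0],"fingers":1},{"delta_pos":[20,60,-80],"angular":[0.02,-0.3,0],"fingers":1},{"delta_pos":[29,77,-120],"angular":[0.031,-0.45,0],"fingers":1},{"delta_pos":[29,77,-163],"angular":[0.0415,-0.6095,0],"fingers":1},{"delta_pos":[29,77,-163],"angular":[0.0415,-0.6095,0],"fingers":1},{"delta_pos":[29,77,-163],"angular":[0.0415,-0.6095,0],"fingers":1}]'
python3 - <<'E'
from rig import ctrl
import cv2,numpy as np
c=ctrl.capture("wrist"); cv2.imwrite("pics/w2.png",cv2.resize(c["pixels"],(800,600),interpolation=3))
E
```

```text
time_s: 2.3
eef_pos: [428.9, -23.8, 204.8]
ee_rot: [0.205, 0.653, 0.696, 0.219]
force: [0.4, -0.8, 0.2]
grip_width: 1.001
grip_force: 0.0
```

View pics/w2.png

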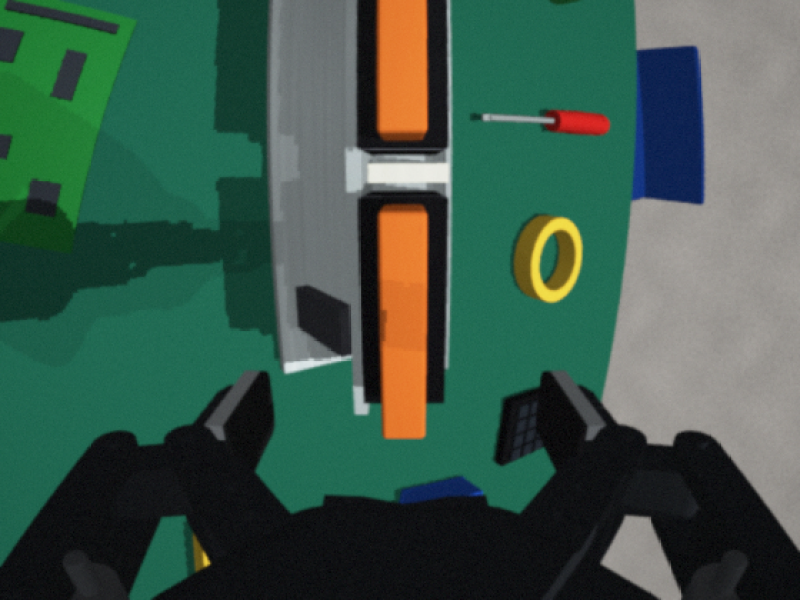

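The black case with its orange rib (379–428, 205–438) sits centred between the fingers (272 and 540, middle 406). It is the right kind, not the red one. I check the rib's offset from the tool axis.

```bash
python3 - <<'E'
from rig import ctrl
from h import *
from scipy.spatial.transform import Rotation as Ro
c=ctrl.capture("wrist");s=ctrl.sense();q=s["ee_rot"];T=Ro.from_quat([q[1],q[2],q[3],q[0]]).as_matrix()
for dist in (58,62,66):
  P=[]
  for u,v in((379,207),(428,207),(384,438),(425,438)):
    o,d=wray(c,u*.7,v*.7);o=T.T@(o-s["eef_pos"]);d=T.T@d;P.append((o+d*(dist-o[2])/d[2]).round(1))
  print(dist,[p[:2].tolist() for p in P])
E
```

```text
58 [[55.0, -10.3], [55.0, 9.1], [-49.4, -9.8], [-49.4, 9.2]]
62 [[54.7, -10.5], [54.7, 9.2], [-51.9, -10.0], [-51.9, 9.4]]
66 [[54.4, -10.7], [54.4, 9.4], [-54.5, -10.2], [-54.5, 9.6]]
```

```bash
python3 -m jog '[{"delta_pos":[17,1,-25],"angular":[0,0,0],"fingers":1},{"delta_pos":[35,2,-50],"angular":[0,0,0],"fingers":1},{"delta_pos":[45,3,-65],"angular":[0,0,0],"fingers":1},{"delta_pos":[45,3,-65],"angular":[0,0,0],"fingers":0},{"delta_pos":[45,3,-65],"angular":[0,0,0],"fingers":0},{"delta_pos":[45,3,-65],"angular":[0,0,0],"fingers":0},{"delta_pos":[45,3,-65],"angular":[0,0,0],"fingers":0},{"delta_pos":[45,3,-65],"angular":[0,0,0],"fingers":0},{"delta_pos":[45,3,-65],"angular":[0,0,0],"fingers":0}]' 60
```

```text
time_s: 3.52
eef_pos: [474.0, -20.0, 140.6]
ee_rot: [0.205, 0.651, 0.697, 0.22]
force: [-10.4, -3.8, 7.2]
grip_width: 0.228
grip_force: 58.2
```

```bash
python3 -m jog '[{"delta_pos":[-6,0,8],"angular":[0,0,0],"fingers":0},{"delta_pos":[-11,-1,16],"angular":[0,0,0],"fingers":0},{"delta_pos":[-17,-1,25],"angular":[0,0,0],"fingers":0},{"delta_pos":[-17,-1,25],"angular":[0,0,0],"fingers":0},{"delta_pos":[-17,-1,25],"angular":[0,0,0],"fingers":0},{"delta_pos":[-17,-1,25],"angular":[0,0,0],"fingers":0},{"delta_pos":[-17,-1,25],"angular":[0,0,0],"fingers":0},{"delta_pos":[-17,-1,25],"angular":[0,0,0],"fingers":0}]'
python3 -c "
from rig import ctrl
for i in range(4):
  s=ctrl.sense();print(s['force'].round(2),s['wrist_torque'].round(3),s['tau'][1:3].round(2)); ctrl.capture('side')"
```

```text
time_s: 4.53
eef_pos: [457.5, -20.8, 165.2]
ee_rot: [0.205, 0.651, 0.697, 0.22]
force: [-0.7, -0.8, -1.9]
grip_width: 0.228
grip_force: 58.8
[-0.71 -0.81 -1.95] [-0.015  0.606  0.006] [-23.78 -22.01]
[ 0.27 -1.26 -2.32] [-0.063  0.587 -0.043] [-23.77 -22.01]
[ 0.23  0.24 -1.84] [-0.053  0.591 -0.056] [-23.77 -22.01]
[-0.15 -0.45 -1.28] [-0.038  0.583  0.039] [-23.77 -22.01]
```

Lifting it reads about 1.9 N, so this is the empty case and it goes to the blue tray. I work out the turn.

```bash
cat >> h.py <<'E'
from scipy.spatial.transform import Rotation as Ro
def goal(yaw,tilt):  # tool y along rack-x-like dir at yaw deg, tool tilted about local y
    a=np.radians(yaw);y=np.array([np.cos(a),np.sin(a),0]);z=np.array([0,0,-1.]);x=np.cross(y,z)
    Y=np.array([-np.sin(a),np.cos(a),0])
    return Ro.from_rotvec(-np.radians(tilt)*Y)*Ro.from_matrix(np.c_[x,y,z])
def delta(s,yaw,tilt):
    q=s["ee_rot"];return (goal(yaw,tilt)*Ro.from_quat([q[1],q[2],q[3],q[0]]).inv()).as_rotvec()
E
python3 -c "
from h import *;from rig import ctrl
s=ctrl.sense();print(s['eef_pos'],delta(s,-10.5,0).round(4),delta(s,3.9,35).round(4))"
```

```text
[457.50764505 -20.85847269 165.26862427] [ 0.035   0.6114 -0.2424] [-0.0006 -0.      0.0009]
```

```bash
python3 -m jog '[{"delta_pos":[-18,-1,25],"angular":[0,0,0],"fingers":0},{"delta_pos":[-36,-2,52],"angular":[0,0,0],"fingers":0},{"delta_pos":[-52,-4,75],"angular":[0,0,0],"fingers":0},{"delta_pos":[-45,-30,78],"angular":[0,0.05,0],"fingers":0},{"delta_pos":[-25,-75,78],"angular":[0.005,0.15,-0.05],"fingers":0},{"delta_pos":[0,-120,78],"angular":[0.015,0.27,-0.1],"fingers":0},{"delta_pos":[30,-165,78],"angular":[0.02,0.38,-0.15],"fingers":0},{"delta_pos":[60,-205,78],"angular":[0.03,0.5,-0.2],"fingers":0},{"delta_pos":[95,-245,75],"angular":[0.035,0.6114,-0.2424],"fingers":0},{"delta_pos":[120,-275,70],"angular":[0.035,0.6114,-0.2424],"fingers":0}]'
python3 -m jog '[{"delta_pos":[20,-18,-2],"angular":[0,0,0],"fingers":0},{"delta_pos":[33,-30,-5],"angular":[0,0,0],"fingers":0},{"delta_pos":[33,-30,-5],"angular":[0,0,0],"fingers":0},{"delta_pos":[33,-30,-5],"angular":[0,0,0],"fingers":0}]'
python3 - <<'E'
from rig import ctrl
from h import *
import cv2
s=ctrl.sense();print(s["eef_pos"],delta(s,-10.5,0).round(3),s["force"])
a=cv2.resize(ctrl.capture("wrist")["pixels"],(800,600));cv2.imwrite("pics/w3.png",a)
E
```

```text
time_s: 5.98
eef_pos: [579.3, -297.1, 233.9]
ee_rot: [-0.001, 0.769, 0.639, -0.0]
force: [-0.2, -0.0, -2.2]
grip_width: 0.227
grip_force: 60.0
time_s: 6.48
eef_pos: [610.3, -325.4, 230.3]
ee_rot: [-0.0, 0.769, 0.64, 0.0]
force: [-0.2, 0.1, -1.7]
grip_width: 0.226
grip_force: 60.0
[ 610.26097546 -325.40867904  230.26754653] [-0. -0. -0.] [-0.22218313  0.07318088 -1.73241732]
```

View pics/w3.png

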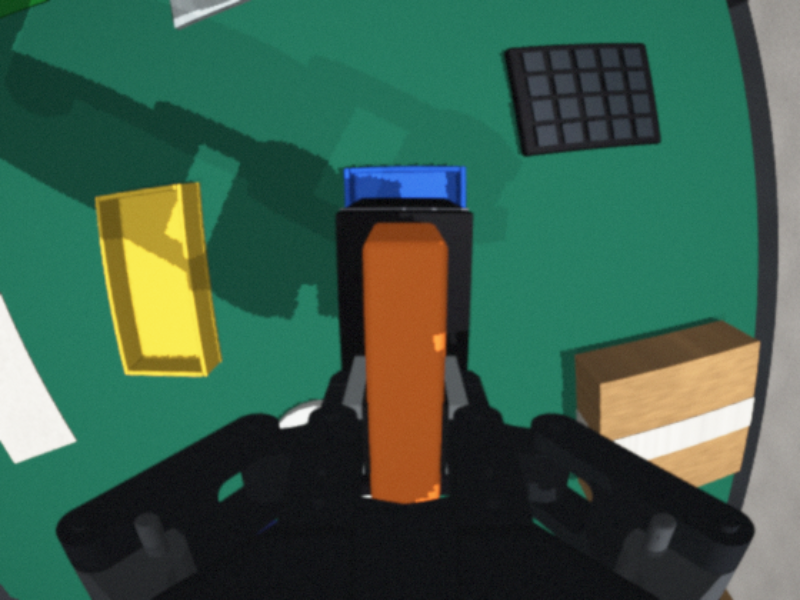

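The case hangs upright over the blue tray, whose +y end shows at (344–467, 168), centred on the case at 404. I compute the tray centre from that edge.

```bash
python3 - <<'E'
from rig import ctrl
from h import *
c=ctrl.capture("wrist");k=.7
L=[wz(c,u*k,v*k,35) for u,v in((344,169),(467,167))]
m=(L[0]+L[1])/2;print([l.round(1) for l in L],np.linalg.norm(L[1]-L[0]))
a=np.radians(-10.5);Y=np.array([-np.sin(a),np.cos(a)]);print("centre",m[:2]-77*Y)
P=[wz(c,u*k,v*k,35) for u,v in((96,198),(181,184),(208,376),(126,374))]
for i in range(4):print(P[i].round(0),np.linalg.norm(P[i]-P[i-1]))
print(sum(P)/4)
E
```

```text
[array([ 582.3, -246.9,   35. ]), array([ 665.7, -260.9,   35. ])] 84.55061014030831
centre [ 609.92350948 -329.63985885]
[ 377. -217.   35.] 152.6243427138838
[ 459. -228.   35.] 83.06032939327696
[ 437. -381.   35.] 153.64841624485825
[ 355. -368.   35.] 83.59170143660862
[ 407.07429963 -298.5996463    35.        ]
```

```bash
python3 -m jog '[{"delta_pos":[0,-4,-25],"angular":[0,0,0],"fingers":0},{"delta_pos":[0,-4,-55],"angular":[0,0,0],"fingers":0},{"delta_pos":[0,-4,-80],"angular":[0,0,0],"fingers":0},{"delta_pos":[0,-4,-94],"angular":[0,0,0],"fingers":0},{"delta_pos":[0,-4,-100],"angular":[0,0,0],"fingers":0},{"delta_pos":[0,-4,-102],"angular":[0,0,0],"fingers":0},{"delta_pos":[0,-4,-103],"angular":[0,0,0],"fingers":0},{"delta_pos":[0,-4,-103],"angular":[0,0,0],"fingers":0}]'
```

```text
time_s: 7.58
eef_pos: [610.6, -330.0, 127.8]
ee_rot: [0.0, 0.769, 0.639, 0.0]
force: [0.6, -0.5, -2.1]
grip_width: 0.227
grip_force: 60.0
```

```bash
python3 -m jog '[{"delta_pos":[0,0,-1],"angular":[0,0,0],"fingers":0},{"delta_pos":[0,0,-1],"angular":[0,0,0],"fingers":0}]'; python3 -m jog '[{"delta_pos":[0,0,-1],"angular":[0,0,0],"fingers":0},{"delta_pos":[0,0,-1],"angular":[0,0,0],"fingers":0}]'
```

```text
time_s: 7.82
eef_pos: [610.5, -329.9, 126.3]
ee_rot: [0.0, 0.769, 0.639, 0.0]
force: [0.3, 0.9, -2.3]
grip_width: 0.223
grip_force: 60.0
time_s: 8.07
eef_pos: [610.6, -329.9, 126.0]
ee_rot: [0.0, 0.769, 0.639, 0.0]
force: [-1.7, 0.5, 3.9]
grip_width: 0.232
grip_force: 60.7
```

```bash
python3 -m jog '[{"delta_pos":[0,0,0],"angular":[0,0,0],"fingers":0.4},{"delta_pos":[0,0,0],"angular":[0,0,0],"fingers":0.7},{"delta_pos":[0,0,0],"angular":[0,0,0],"fingers":1},{"delta_pos":[0,0,0],"angular":[0,0,0],"fingers":1},{"delta_pos":[0,0,0],"angular":[0,0,0],"fingers":1},{"delta_pos":[0,0,20],"angular":[0,0,0],"fingers":1},{"delta_pos":[0,0,60],"angular":[0,0,0],"fingers":1},{"delta_pos":[0,0,110],"angular":[0,0,0],"fingers":1},{"delta_pos":[-25,40,140],"angular":[0,0,0],"fingers":1},{"delta_pos":[-55,90,145],"angular":[0,0,0],"fingers":1}]'
python3 - <<'E'
from rig import ctrl
from h import *
s=ctrl.sense();print(s["eef_pos"],delta(s,3.9,35).round(4))
import cv2
im=ctrl.capture("side")["pixels"];cv2.imwrite("pics/s1.png",cv2.resize(im[100:230,240:400],None,fx=4,fy=4))
E
```

```text
time_s: 9.32
eef_pos: [555.2, -239.6, 272.3]
ee_rot: [0.002, 0.769, 0.639, 0.001]
force: [0.9, 0.9, 0.1]
grip_width: 1.003
grip_force: 0.0
[ 555.24376291 -239.61434105  272.25448643] [-0.0338 -0.6075  0.245 ]
```

View pics/s1.png

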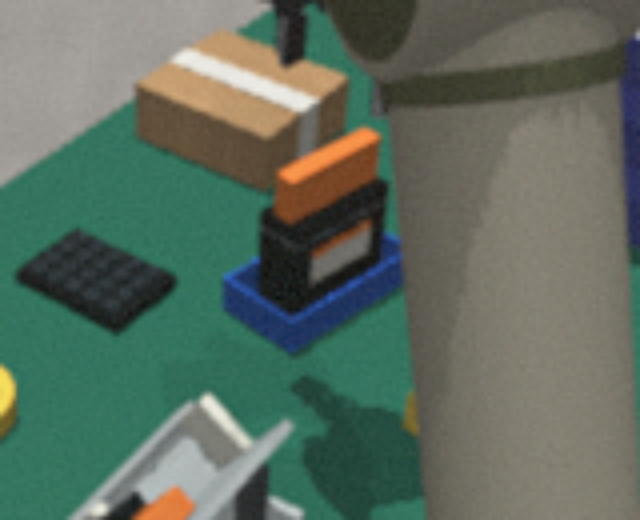

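The empty case stands upright inside the blue tray. Next is bay 1.

```bash
python3 -m jog '[{"delta_pos":[-20,40,10],"angular":[-0.004,-0.07,0.03],"fingers":1},{"delta_pos":[-40,85,10],"angular":[-0.008,-0.15,0.06],"fingers":1},{"delta_pos":[-65,135,10],"angular":[-0.014,-0.25,0.1],"fingers":1},{"delta_pos":[-90,185,10],"angular":[-0.02,-0.36,0.145],"fingers":1},{"delta_pos":[-110,235,5],"angular":[-0.026,-0.47,0.19],"fingers":1},{"delta_pos":[-125,285,-10],"angular":[-0.032,-0.57,0.23],"fingers":1},{"delta_pos":[-136,325,-35],"angular":[-0.034,-0.6075,0.245],"fingers":1},{"delta_pos":[-136,351,-67],"angular":[-0.034,-0.6075,0.245],"fingers":1},{"delta_pos":[-136,351,-67],"angular":[-0.034,-0.6075,0.245],"fingers":1},{"delta_pos":[-136,351,-67],"angular":[-0.034,-0.6075,0.245],"fingers":1}]'
cat > rib.py <<'E'
from rig import ctrl
from h import *
import cv2
c=ctrl.capture("wrist");s=ctrl.sense();q=s["ee_rot"];T=Ro.from_quat([q[1],q[2],q[3],q[0]]).as_matrix()
print("turn left",delta(s,3.9,35).round(3))
m=cv2.inRange(cv2.cvtColor(c["pixels"],cv2.COLOR_BGR2HSV),(5,150,90),(17,255,255))
for q in cv2.findContours(m,0,2)[0]:
  if cv2.contourArea(q)>300:
    P=[]
    for u,v in q[:,0]:
      o,d=wray(c,u,v);o=T.T@(o-s["eef_pos"]);d=T.T@d;P.append((o+d*(60-o[2])/d[2])[:2])
    P=np.array(P);r=cv2.minAreaRect(P.astype(np.float32));ctr=np.array(r[0])
    print("tool xy",ctr.round(1),r[1],round(r[2],1),"world shift",(T@[*ctr,0]).round(1))
E
python3 rib.py
```

```text
time_s: 10.62
eef_pos: [420.1, 110.8, 204.2]
ee_rot: [0.204, 0.651, 0.698, 0.219]
force: [0.9, 0.5, -0.0]
grip_width: 1.001
grip_force: 0.0
turn left [-0.    -0.002 -0.001]
tool xy [ 3.  -0.5] (105.54729461669922, 20.454029083251953) 0.1 world shift [-0.6  3.  -0.3]
tool xy [112.2  -0.5] (20.033309936523438, 58.97938919067383) 90.0 world shift [ -8.1 111.9  -0.3]
tool xy [ 169.1 -191.8] (17.635887145996094, 57.991424560546875) 17.6 world shift [-168.6  157.9 -109.7]
```

```bash
python3 -m jog '[{"delta_pos":[17,2,-25],"angular":[0,0,0],"fingers":1},{"delta_pos":[35,5,-50],"angular":[0,0,0],"fingers":1},{"delta_pos":[45,6,-64],"angular":[0,0,0],"fingers":1},{"delta_pos":[45,6,-64],"angular":[0,0,0],"fingers":0},{"delta_pos":[45,6,-64],"angular":[0,0,0],"fingers":0},{"delta_pos":[45,6,-64],"angular":[0,0,0],"fingers":0},{"delta_pos":[45,6,-64],"angular":[0,0,0],"fingers":0},{"delta_pos":[45,6,-64],"angular":[0,0,0],"fingers":0},{"delta_pos":[45,6,-64],"angular":[0,0,0],"fingers":0}]' 80
python3 -m jog '[{"delta_pos":[-6,0,8],"angular":[0,0,0],"fingers":0},{"delta_pos":[-11,-1,16],"angular":[0,0,0],"fingers":0},{"delta_pos":[-17,-1,25],"angular":[0,0,0],"fingers":0},{"delta_pos":[-17,-1,25],"angular":[0,0,0],"fingers":0},{"delta_pos":[-17,-1,25],"angular":[0,0,0],"fingers":0},{"delta_pos":[-17,-1,25],"angular":[0,0,0],"fingers":0},{"delta_pos":[-17,-1,25],"angular":[0,0,0],"fingers":0}]'
python3 -c "
from rig import ctrl
for i in range(4):
  s=ctrl.sense();print(s['force'].round(2)); ctrl.capture('side')"
```

```text
time_s: 11.8
eef_pos: [464.2, 117.1, 139.9]
ee_rot: [0.204, 0.651, 0.698, 0.219]
force: [-8.7, -3.7, 9.1]
grip_width: 0.222
grip_force: 77.9
time_s: 12.68
eef_pos: [447.5, 116.2, 164.1]
ee_rot: [0.204, 0.651, 0.698, 0.219]
force: [1.4, 1.1, -3.0]
grip_width: 0.227
grip_force: 79.3
[ 1.41  1.09 -2.97]
[ 1.67  0.7  -3.8 ]
[ 1.89  1.35 -3.96]
[ 2.07  0.49 -5.73]
```

```bash
python3 -m jog '[{"delta_pos":[0,0,0],"angular":[0,0,0],"fingers":0},{"delta_pos":[0,0,0],"angular":[0,0,0],"fingers":0},{"delta_pos":[0,0,0],"angular":[0,0,0],"fingers":0}]' >/dev/null
python3 -c "
from rig import ctrl
import numpy as np
F=[]
for i in range(6):
  F.append(ctrl.sense()['force']); ctrl.capture('side')
print(np.round(F,2),np.mean(F,0))"
```

```text
[[ 2.48  0.68 -5.46]
 [ 1.81  1.12 -5.31]
 [ 2.57  0.53 -6.45]
 [ 2.69  0.24 -5.54]
 [ 1.73  0.92 -4.28]
 [ 2.12  0.36 -5.17]] [ 2.23262768  0.63998339 -5.36756179]
```

```bash
python3 -m jog '[{"delta_pos":[-12,-1,17],"angular":[0,0,0],"fingers":0},{"delta_pos":[-26,-2,37],"angular":[0,0,0],"fingers":0},{"delta_pos":[-40,-3,57],"angular":[0,0,0],"fingers":0},{"delta_pos":[-46,-3,65],"angular":[0,0,0],"fingers":0},{"delta_pos":[-46,-3,65],"angular":[0,0,0],"fingers":0},{"delta_pos":[-46,-3,65],"angular":[0,0,0],"fingers":0},{"delta_pos":[-46,-3,65],"angular":[0,0,0],"fingers":0},{"delta_pos":[-46,-3,65],"angular":[0,0,0],"fingers":0},{"delta_pos":[-46,-3,65],"angular":[0,0,0],"fingers":0}]'
python3 - <<'E'
from rig import ctrl
import numpy as np,cv2
F=[]
for i in range(6):
  F.append(ctrl.sense()['force']); c=ctrl.capture('wrist')
print(np.round(F,2),np.mean(F,0))
cv2.imwrite("pics/w4.png",c["pixels"])
E
```

```text
time_s: 14.68
eef_pos: [401.5, 113.1, 229.1]
ee_rot: [0.203, 0.651, 0.698, 0.219]
force: [0.1, -0.6, -4.2]
grip_width: 0.222
grip_force: 80.0
[[ 0.1  -0.6  -4.22]
 [-0.    0.42 -4.61]
 [-0.78 -0.57 -5.08]
 [-0.2   0.01 -5.44]
 [ 0.56  1.24 -4.69]
 [-0.66 -0.34 -4.97]] [-0.1642822   0.02735602 -4.83427121]
```

View pics/w4.png

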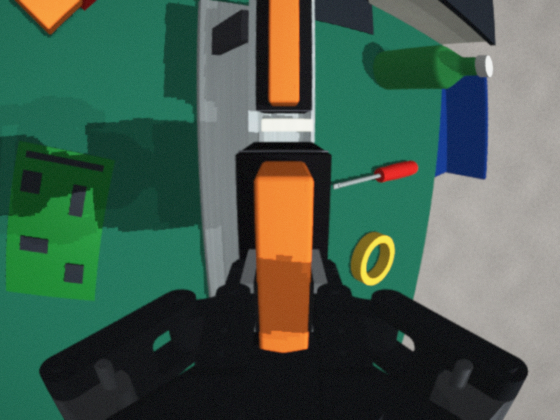

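It holds steady at 4.8 N, so this is the part-filled case, and the picture shows it straight in the grip. I put it back the way it came.

```bash
python3 -m jog '[{"delta_pos":[15,1,-21],"angular":[0,0,0],"fingers":0},{"delta_pos":[30,2,-43],"angular":[0,0,0],"fingers":0},{"delta_pos":[45,3,-64],"angular":[0,0,0],"fingers":0},{"delta_pos":[54,4,-76],"angular":[0,0,0],"fingers":0},{"delta_pos":[59,4,-84],"angular":[0,0,0],"fingers":0},{"delta_pos":[62,4,-88],"angular":[0,0,0],"fingers":0},{"delta_pos":[63,4,-89],"angular":[0,0,0],"fingers":0},{"delta_pos":[63,4,-89],"angular":[0,0,0],"fingers":0}]'
python3 -m jog '[{"delta_pos":[0,0,0],"angular":[0,0,0],"fingers":0},{"delta_pos":[0,0,-1],"angular":[0,0,0],"fingers":0}]'
```

```text
time_s: 15.98
eef_pos: [464.4, 117.2, 140.5]
ee_rot: [0.204, 0.651, 0.698, 0.219]
force: [-0.2, 0.9, -4.2]
grip_width: 0.223
grip_force: 80.0
time_s: 16.23
eef_pos: [464.4, 117.2, 140.0]
ee_rot: [0.204, 0.651, 0.698, 0.219]
force: [-21.4, -4.5, 20.5]
grip_width: 0.228
grip_force: 84.4
```

```bash
python3 -m jog '[{"delta_pos":[0,0,0.5],"angular":[0,0,0],"fingers":0.4},{"delta_pos":[0,0,0.5],"angular":[0,0,0],"fingers":0.7},{"delta_pos":[0,0,0.5],"angular":[0,0,0],"fingers":1},{"delta_pos":[0,0,0.5],"angular":[0,0,0],"fingers":1},{"delta_pos":[0,0,0.5],"angular":[0,0,0],"fingers":1},{"delta_pos":[-11,-1,15],"angular":[0,0,0],"fingers":1},{"delta_pos":[-28,-2,40],"angular":[0,0,0],"fingers":1},{"delta_pos":[-46,-3,65],"angular":[0,0,0],"fingers":1},{"delta_pos":[-49,45,65],"angular":[0,0,0],"fingers":1},{"delta_pos":[-51,90,65],"angular":[0,0,0],"fingers":1}]'
python3 -m jog '[{"delta_pos":[-3,41,0],"angular":[0,0,0],"fingers":1},{"delta_pos":[-3,41,0],"angular":[0,0,0],"fingers":1},{"delta_pos":[-3,41,0],"angular":[0,0,0],"fingers":1}]'
python3 rib.py
```

```text
time_s: 17.48
eef_pos: [414.7, 193.5, 204.7]
ee_rot: [0.203, 0.652, 0.698, 0.218]
force: [0.2, -1.0, -0.6]
grip_width: 0.994
grip_force: 0.0
time_s: 17.85
eef_pos: [411.4, 233.6, 203.7]
ee_rot: [0.202, 0.651, 0.699, 0.217]
force: [0.7, -0.4, 0.3]
grip_width: 0.996
grip_force: 0.0
turn left [ 0.    -0.009 -0.001]
tool xy [-68.5   0.4] (20.624279022216797, 44.0295524597168) 89.9 world shift [  5.  -68.3   0.2]
tool xy [13.7  0.6] (20.582895278930664, 104.93889617919922) 90.0 world shift [-0.5 13.7  0.3]
tool xy [  79.7 -196.9] (45.86997985839844, 80.46418762207031) 38.0 world shift [-167.3   68.3 -111.5]
tool xy [ 132.4 -172.7] (8.498602867126465, 88.04845428466797) 41.4 world shift [-151.1  122.2  -97.8]
```

```bash
python3 -m jog '[{"delta_pos":[0,7,0],"angular":[0,0,0],"fingers":1},{"delta_pos":[0,14,0],"angular":[0,0,0],"fingers":1},{"delta_pos":[0,14,0],"angular":[0,0,0],"fingers":1}]'
python3 rib.py; python3 -c "
from rig import ctrl
print(ctrl.sense()['joints'])"
```

```text
time_s: 18.27
eef_pos: [411.6, 248.2, 203.9]
ee_rot: [0.202, 0.651, 0.698, 0.217]
force: [-0.2, -0.3, -0.1]
grip_width: 0.999
grip_force: 0.0
turn left [ 0.    -0.008 -0.002]
tool xy [-74.9  -0.5] (20.31119728088379, 31.83025360107422) 89.9 world shift [  4.9 -74.8  -0.3]
tool xy [-0.4 -0.3] (107.38045501708984, 20.763870239257812) 0.1 world shift [-0.3 -0.4 -0.2]
tool xy [  64.6 -197. ] (46.072505950927734, 76.18815612792969) 36.9 world shift [-166.4   53.1 -111.6]
tool xy [ 118.3 -174. ] (8.641975402832031, 87.38700866699219) 40.3 world shift [-151.3  108.   -98.6]
[ 0.387296    0.06042777  2.05472434 -0.39280871  0.47916411  0.61659636]
```

```bash
python3 -m jog '[{"delta_pos":[17,1,-25],"angular":[0,-0.008,0],"fingers":1},{"delta_pos":[35,2,-50],"angular":[0,-0.008,0],"fingers":1},{"delta_pos":[45,3,-64],"angular":[0,-0.008,0],"fingers":1},{"delta_pos":[45,3,-64],"angular":[0,-0.008,0],"fingers":0},{"delta_pos":[45,3,-64],"angular":[0,-0.008,0],"fingers":0},{"delta_pos":[45,3,-64],"angular":[0,-0.008,0],"fingers":0},{"delta_pos":[45,3,-64],"angular":[0,-0.008,0],"fingers":0},{"delta_pos":[45,3,-64],"angular":[0,-0.008,0],"fingers":0},{"delta_pos":[45,3,-64],"angular":[0,-0.008,0],"fingers":0}]' 90
python3 -m jog '[{"delta_pos":[-6,0,8],"angular":[0,0,0],"fingers":0},{"delta_pos":[-11,-1,16],"angular":[0,0,0],"fingers":0},{"delta_pos":[-22,-2,32],"angular":[0,0,0],"fingers":0},{"delta_pos":[-36,-3,51],"angular":[0,0,0],"fingers":0},{"delta_pos":[-50,-4,71],"angular":[0,0,0],"fingers":0},{"delta_pos":[-63,-4,90],"angular":[0,0,0],"fingers":0},{"delta_pos":[-63,-4,90],"angular":[0,0,0],"fingers":0},{"delta_pos":[-63,-4,90],"angular":[0,0,0],"fingers":0},{"delta_pos":[-63,-4,90],"angular":[0,0,0],"fingers":0}]'
python3 - <<'E'
from rig import ctrl
from h import *
F=[]
for i in range(5):
  F.append(ctrl.sense()['force']); ctrl.capture('side')
s=ctrl.sense();print(np.mean(F,0),s["eef_pos"],delta(s,-8.2,0).round(4))
E
```

```text
time_s: 19.45
eef_pos: [455.6, 250.9, 140.0]
ee_rot: [0.205, 0.651, 0.698, 0.219]
force: [-8.8, -0.3, 5.5]
grip_width: 0.22
grip_force: 88.1
time_s: 20.58
eef_pos: [393.3, 246.6, 228.8]
ee_rot: [0.205, 0.651, 0.698, 0.219]
force: [0.1, -0.4, -8.2]
grip_width: 0.227
grip_force: 88.9
[-0.32281126  0.58808794 -7.81874173] [393.55269355 246.82191348 229.59350363] [ 0.0228  0.6107 -0.2063]
```

At 7.8 N this is the full case. I raise it over the rack and carry it to the yellow tray.

```bash
python3 -m jog '[{"delta_pos":[-5,0,40],"angular":[0,0,0],"fingers":0},{"delta_pos":[-5,-10,80],"angular":[0,0,0],"fingers":0},{"delta_pos":[-5,-40,100],"angular":[0.002,0.06,-0.02],"fingers":0},{"delta_pos":[-5,-85,105],"angular":[0.005,0.13,-0.04],"fingers":0},{"delta_pos":[-5,-135,105],"angular":[0.007,0.2,-0.06],"fingers":0},{"delta_pos":[-5,-185,105],"angular":[0.01,0.28,-0.09],"fingers":0},{"delta_pos":[-5,-235,105],"angular":[0.013,0.36,-0.12],"fingers":0},{"delta_pos":[-5,-285,105],"angular":[0.017,0.45,-0.15],"fingers":0},{"delta_pos":[-5,-335,105],"angular":[0.02,0.54,-0.18],"fingers":0},{"delta_pos":[-5,-385,100],"angular":[0.0228,0.6107,-0.2063],"fingers":0}]'
python3 - <<'E'
from rig import ctrl
from h import *
s=ctrl.sense();print(s["eef_pos"],delta(s,-8.2,0).round(4))
E
```

```text
time_s: 22.08
eef_pos: [388.8, -140.5, 330.4]
ee_rot: [0.001, 0.756, 0.654, -0.0]
force: [1.2, 1.1, -7.5]
grip_width: 0.22
grip_force: 91.1
[ 388.84152719 -140.53037598  330.37113583] [0.0021 0.0008 0.0014]
```

Remaining: (18, −158, −204 to z≈127), going first to z≈175.

```bash
python3 -m jog '[{"delta_pos":[5,-40,-10],"angular":[0,0,0],"fingers":0},{"delta_pos":[10,-85,-25],"angular":[0,0,0],"fingers":0},{"delta_pos":[15,-125,-50],"angular":[0,0,0],"fingers":0},{"delta_pos":[18,-150,-80],"angular":[0,0,0],"fingers":0},{"delta_pos":[18,-158,-110],"angular":[0,0,0],"fingers":0},{"delta_pos":[18,-158,-130],"angular":[0,0,0],"fingers":0},{"delta_pos":[18,-158,-130],"angular":[0,0,0],"fingers":0},{"delta_pos":[18,-158,-130],"angular":[0,0,0],"fingers":0}]'
python3 - <<'E'
from rig import ctrl
from h import *
import cv2
c=ctrl.capture("wrist");s=ctrl.sense();print(s["eef_pos"],delta(s,-8.2,0).round(4))
m=cv2.inRange(cv2.cvtColor(c["pixels"],cv2.COLOR_BGR2HSV),(20,120,60),(32,255,255))
for q in cv2.findContours(m,0,2)[0]:
  if cv2.contourArea(q)>100:
    p=q[:,0];t=p[p[:,1]<p[:,1].min()+4];L=[wz(c,*t[t[:,0].argmin()],35),wz(c,*t[t[:,0].argmax()],35)]
    show("yel y+ edge",L);a=np.radians(-8.2);print((L[0]+L[1])[:2]/2-77*np.array([-np.sin(a),np.cos(a)]))
cv2.imwrite("pics/w5.png",c["pixels"])
E
```

```text
time_s: 23.08
eef_pos: [407.0, -296.7, 201.0]
ee_rot: [0.001, 0.756, 0.655, 0.0]
force: [-0.3, -0.1, -6.9]
grip_width: 0.223
grip_force: 91.1
[ 407.00886109 -296.60510431  201.13087756] [ 0.0022  0.0024 -0.0002]
yel y+ edge [[376.0, -217.0], [458.0, -229.0]] len 82.9 yaw -98.2 mid [ 417.3 -222.9]
[ 406.28180963 -299.12205861]
```

View pics/w5.png

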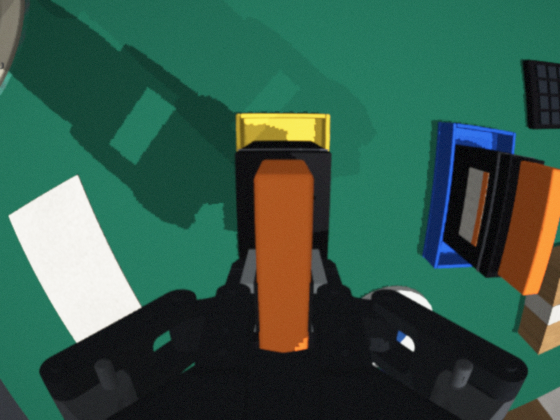

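The full case hangs centred over the yellow tray (end edge 237–329, case at 283). The empty case still stands in the blue tray at the right.

```bash
python3 -m jog '[{"delta_pos":[-0.5,-2,-25],"angular":[0.002,0.002,0],"fingers":0},{"delta_pos":[-0.5,-2,-48],"angular":[0.002,0.002,0],"fingers":0},{"delta_pos":[-0.5,-2,-63],"angular":[0.002,0.002,0],"fingers":0},{"delta_pos":[-0.5,-2,-70],"angular":[0.002,0.002,0],"fingers":0},{"delta_pos":[-0.5,-2,-73],"angular":[0.002,0.002,0],"fingers":0},{"delta_pos":[-0.5,-2,-74],"angular":[0.002,0.002,0],"fingers":0},{"delta_pos":[-0.5,-2,-74],"angular":[0.002,0.002,0],"fingers":0}]'
python3 -m jog '[{"delta_pos":[0,0,-1],"angular":[0,0,0],"fingers":0},{"delta_pos":[0,0,-1],"angular":[0,0,0],"fingers":0}]'
```

```text
time_s: 24.0
eef_pos: [406.2, -298.3, 126.3]
ee_rot: [-0.001, 0.756, 0.655, 0.0]
force: [0.4, 0.1, -7.4]
grip_width: 0.222
grip_force: 91.1
time_s: 24.25
eef_pos: [406.2, -298.3, 125.4]
ee_rot: [-0.001, 0.756, 0.655, 0.0]
force: [-0.5, 2.3, -2.8]
grip_width: 0.222
grip_force: 91.7
```

Touching the floor. I release and back off.

```bash
python3 -m jog '[{"delta_pos":[0,0,-0.5],"angular":[0,0,0],"fingers":0},{"delta_pos":[0,0,-0.5],"angular":[0,0,0],"fingers":0.4},{"delta_pos":[0,0,-0.5],"angular":[0,0,0],"fingers":0.7},{"delta_pos":[0,0,-0.5],"angular":[0,0,0],"fingers":1},{"delta_pos":[0,0,-0.5],"angular":[0,0,0],"fingers":1},{"delta_pos":[0,0,-0.5],"angular":[0,0,0],"fingers":1},{"delta_pos":[0,0,20],"angular":[0,0,0],"fingers":1},{"delta_pos":[0,0,60],"angular":[0,0,0],"fingers":1},{"delta_pos":[0,0,110],"angular":[0,0,0],"fingers":1},{"delta_pos":[0,0,150],"angular":[0,0,0],"fingers":1}]'
python3 -m jog '[{"delta_pos":[-40,-20,0],"angular":[0,0,0],"fingers":1},{"delta_pos":[-60,-40,0],"angular":[0,0,0],"fingers":1},{"delta_pos":[-60,-40,0],"angular":[0,0,0],"fingers":1}]'
python3 - <<'E'
from rig import ctrl
import cv2
cv2.imwrite("pics/end.png",cv2.resize(ctrl.capture("scene")["pixels"][130:300,130:390],None,fx=3,fy=3))
E
```

```text
time_s: 25.5
eef_pos: [406.0, -298.1, 276.9]
ee_rot: [-0.001, 0.756, 0.655, 0.0]
force: [-0.4, -0.2, 0.2]
grip_width: 1.001
grip_force: 0.0
time_s: 25.88
eef_pos: [345.1, -338.9, 275.0]
ee_rot: [-0.001, 0.757, 0.654, 0.0]
force: [0.2, 0.7, -0.4]
grip_width: 1.001
grip_force: 0.0
```

View pics/end.png

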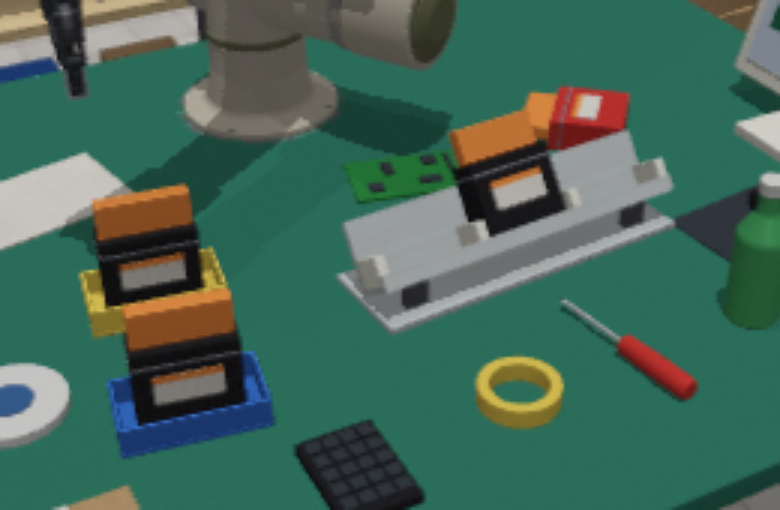

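Both trays hold an upright case, the third is seated in the middle bay at (505,180), and the other things are where they were.

```bash
python3 -c "
from rig import ctrl
print(ctrl.finish_job())"
```

```text
the job is handed in; nothing more can be done
None
```

I handed the job in at about 26 s with the full case (7.8 N) upright in the yellow tray, the empty one (1.9 N) upright in the blue tray, and the part-filled one (4.8 N) reseated in the middle bay; the hand-in returned no verdict, but the final picture shows all three in place and the other bench things in view undisturbed.

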